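# Crack open the sealed woollens chest and hold it ajar

## Robot

A 6-joint arm with a two-finger parallel gripper is mounted at the origin on the work surface. World frame = base frame: x ahead of the robot, y to its left, z up, the work surface at z = 0. Lengths are in m, angles in rad, forces in N, time in s.
With the tool pointing down it reaches from about 0.325 to 0.925 m from the base axis. Payload 3.1 kg.
Tool frame: the origin (TCP) lies on the centre line of the jaws, within the pads' length; the fingertips stand tip_extent ahead of it and the grasp point (between the pads) lies 8 mm behind it (tip_extent is the distance from the TCP to the fingertips, in m); z points along the fingers, y is the line along which they close (so a half turn about z gives the same grasp; the last joint's range is limited). The gripper opens to 85 mm and grips with 20 to 120 N. Pads are 22 mm wide; open, the fingers measure 114 mm over their backs; the gripper's body (76 mm by 85 mm) begins 54 mm behind the grasp point. The pads swing forward as they close: fully open they stand 13 mm farther back than shut.
Start: joints at [-1.302, 0.217, 1.613, -0, 1.311, -0.112], TCP at [0.232, -0.58, 0.242] pointing down, gripper open.
Joint ranges: [-2.75, 2.75], [-0.78, 2.1], [0.31, 2.55], [-1.13, 4.27], [0.13, 2.63], [-2.58, 2.58]. Speed limits (rad/s): [2.79, 2.79, 3.14, 3.14, 3.14, 3.14].

## Interface

Orientations are given as a 3x3 rotation matrix whose columns are the frame's x, y, z axes.
In Python, from workcell import read_state, capture, hand_in, boxes_of, tip_extent gives the robot as it stands.
- The arm moves only by the tool step_arm, never from a script. Its argument "plan" is a list that holds one entry, the list of rows, each a list of 7 numbers: the shift along the tool's x, y, z each as a share of 0.25 m, from -1 to 1, then the turn, a rotation vector about the tool's x, y, z each as a share of 90 degrees, from -1 to 1, then the finger opening in mm, from 0 to 85.4. A call has exactly 8 rows; each row is the pose to reach, as a shift and turn from the pose commanded when the call began, along the tool's axes at that moment; what a row does not reach only later rows make up. A row lasts 1/8 s, in which the tool goes at most 62.5 mm and 10.7 degrees, less where a joint would pass 70% of its speed; a pose out of reach is approached as far as the arm can. A call with a number of a shift or a turn outside -1 to 1 is refused whole. A call with a gripper value outside its range is refused whole. The fingers move at their own pace and stop on an object; "squeeze" is the grip in N (left out, the last holds). Time passes only in rows, so rows that repeat a pose let the fingers close, or fill a call up. It gives the time, the measured TCP pose, the force, the opening and the grip force at its end, in the units of the state.
- read_state(): the state, without advancing time (a new reading comes with each control period).
- capture(name): name is "scene" or "top"; returns a dict with "image" (420x560x3 uint8, red, green, blue), "K" (3x3 intrinsics, pixels), "D" ([k1, k2, p1, p2, k3] as OpenCV has them; the pictures are not rectified), "rvec" (rotation vector, rad) and "tvec" (3), from world to camera coordinates, as OpenCV has them. Camera axes: x right, y down, z forward; pixel columns grow to the right and rows downward; lengths in m; the calibration is good to about 2 mm. A picture is of the moment at which its call begins. There is no depth.
- hand_in(): hands the job in; it is judged then, once.
Trained networks look in a picture, given as the dict that the camera call returned (one of the last four; its "shot" number tells which), for a name from the list of things; names that differ only in an ending like _2 or _b are one class to them, and where a whole thing is asked for, a point or a joint stands for the part that bears it (a point fixed in the world has none). Each returns a list of dicts, best first, with "confidence" (0 to 1); they miss things now and then, are a little off and sometimes report something else, mostly with a low value. They report only what shows in the picture. A call takes as long as a camera call.
- boxes_of(query, picture): "at" ([column, row] in pixels, amid what is visible of it).
The state is a dict: "time": time; "joint_pos": joint angles; "qvel": joint speeds; "joint_torque": joint torques, N m; "tcp_pos": TCP position; "ee_rot": TCP orientation; "ft_force": force on the tool from outside, world axes, zero at the start; "moment": the same for the moment, N m; "width": finger opening in m; "gripper_force": force on a finger pad.
Only numpy, scipy, OpenCV 4.12 (cv2) and the standard library are available. Lean on these libraries where they do the work, as an engineer would, in place of code of your own. Each camera call takes 0.05 s, during which the arm holds its last target. There are 200 camera calls.

## Task

I want to slip a fresh cedar ring into the woollens chest. Take the old cedar ring off the knob of the chest's lid, put it in the valet tray and let go of it, then pull the lid up until its sticky seal breaks and finish holding it about 4 cm open at the front, without letting it fly up past 10 cm. Leave the brush, the tin and the jar where they are.

Things in the scene. Friction and masses are not known exactly. Their poses are not given: they have to be found in the camera images.
- chest: white chest, 300 wide (y), fixed, front away from the robot. Origin: centre of its underside; x points from front (knob) to hinge. Lid: cap 310 wide, 250 deep, 134 to 175 mm above the dresser, front face 125 mm before the origin, about 0.7 kg; let go, it drops back to rest on the seal, 1 cm open. Hinge line along y, 125 mm behind the origin, 134 up; 0.16 rad is 4 cm open in front
- knob (a point): middle of the neck, on its axis, of a black peg-like knob sticking out of the lid's front (chest -x); moves with the lid: 154 mm up when shut, about 197 mm at 4 cm open. Neck 14 mm across, 38 long, from a 3 mm rosette to a round head 22 across, 10 long. The point is 22 mm off the lid. The rubber seal resists a lift here with 15 to 19 N within 4 mm of rise, fading to the lid's 4 N by 15 mm
- cedar_ring: plain wooden ring, 56 mm outside, hole 34 mm, 14 mm thick, 25 g, hanging upright on the knob's neck. Origin: its centre; its own x is the hole's axis (at the start along the knob, within a few degrees). It hangs with its centre 10 mm below the knob's axis, so it must rise about 10 mm before it can slide off over the head
- tray_in (a point): centre of the inner floor (6 mm above the dresser) of a dark wooden valet tray, 140 mm square outside, walls 6 mm thick and 28 mm high, fixed; its place may be on either side of the chest
- brush: clothes brush with a wooden back, 50 by 150 by 40 mm, lying bristles down; origin at the centre of its underside; a bystander
- polish_tin: flat round metal shoe-polish tin, 80 mm across, 28 mm high, origin at the centre of its underside; a bystander
- cream_jar: small glass shoe-cream jar with a dark cap, 56 mm across, 55 mm tall, standing, origin at the centre of its underside; a bystander

How it is judged:
On the way, in this order (a step that is already met when the one before it is completed fails the run):
1. the cedar ring lies in the valet tray, let go, and the lid is still shut (horizontal distance between cedar_ring and tray_in below 0.06 m and height (world z) of cedar_ring below 0.045 m and contact force between the fingers and cedar_ring below 0.1 N and linear speed of cedar_ring below 0.1 m/s and height (world z) of knob below 0.159 m), for 0.2 s.
2. the seal is broken: the lid's front is over 1.5 cm up (height (world z) of knob above 0.17 m), for 0.2 s.
At the end, for the whole second after the job is handed in: the fingers hold the lid with its front edge 2 to 6 cm open (knob 22 to 65 mm above its shut height of 154 mm), nothing else carrying it, and the cedar ring lies let go in the valet tray (centre within 6 cm of the tray's middle) (height (world z) of knob between 0.176 and 0.219 m and contact force between the fingers and chest above 1 N and contact force between cedar_ring and chest below 0.1 N and horizontal distance between cedar_ring and tray_in below 0.06 m and height (world z) of cedar_ring below 0.045 m and contact force between the arm and cedar_ring below 0.1 N); the arm keeps its last pose, push and grip.
It fails at once if the lid flies up past 10 cm at the front (height (world z) of knob above 0.264 m).
It fails at once if the brush, the tin or the jar is moved by more than 2 cm (distance of any of brush, polish_tin, cream_jar from where it was at the start of the episode above 0.02 m).
It also fails if it takes over 51 s, if anything falls off the work surface, if the arm or the gripper's body presses on something with over 40 N, if the wrist force passes 120 N, or if a joint passes its speed limit or range.

## Working session

There is one attempt and no reset: what is moved stays moved. The work goes in short steps, Python scripts to look and compute and a tool call to move; the robot and the scene stay as the last step left them, time stands still between calls to the robot, and variables do not carry over. Pictures are saved under pics/ and viewed, at most 11 in all, crops included, and the job is handed in when it is done.

Besides the shell and the picture viewer there is one more tool, called after "Request:" by a JSON object that holds its "op" and its "data", one argument or row to a line. step_arm: Moves the arm, as the interface text tells. Its arguments: {"type":"object","properties":{"plan":{"type":"array","items":{"type":"array","items":{"type":"array","items":{"type":"number"}}}},"squeeze":{"type":"number"}},"required":["plan"]}

```bash
mkdir -p pics; cat > h.py <<'E'
import numpy as np, cv2
from workcell import *
def und(c,p): 
    return cv2.undistortPoints(np.array([[p]],float),c["K"],np.array(c["D"]))[0,0]
def ray(c,p):
    R=cv2.Rodrigues(np.array(c["rvec"],float))[0]; t=np.array(c["tvec"],float).ravel()
    u=und(c,p); o=-R.T@t; d=R.T@np.array([u[0],u[1],1]); return o,d/np.linalg.norm(d)
def atz(c,p,z):
    o,d=ray(c,p); return o+d*(z-o[2])/d[2]
def proj(c,P):
    return cv2.projectPoints(np.array(P,float).reshape(-1,3),np.array(c["rvec"],float),np.array(c["tvec"],float),np.array(c["K"],float),np.array(c["D"],float))[0][:,0]
def tri(obs):
    A=np.zeros((3,3));b=np.zeros(3)
    for c,p in obs:
        o,d=ray(c,p);M=np.eye(3)-np.outer(d,d);A+=M;b+=M@o
    return np.linalg.solve(A,b)
E
python3 - <<'E'
from h import *
print(read_state(),tip_extent)
np.set_printoptions(precision=3,suppress=True)
for n in("scene","top"):
    c=capture(n); cv2.imwrite(f"pics/{n}0.png",c["image"][:,:,::-1])
    print(n,ray(c,[280,210]))
    for q in["chest","knob","cedar_ring","tray_in","brush","polish_tin","cream_jar"]:
        r=boxes_of(q,c); print(q,[(np.round(x["at"],1),round(x["confidence"],2)) for x in r[:3]])
E
```

```text
{'time': 0.0, 'joint_pos': array([-1.30221165e+00,  2.17792280e-01,  1.61492784e+00,  2.67831706e-05,
        1.31128728e+00, -1.12216874e-01]), 'qvel': array([-0.00042134, -0.00101132, -0.00137602, -0.00038215, -0.00074844,
        0.00066888]), 'joint_torque': array([ 9.94050934e-04, -3.96841049e+01, -3.03850579e+01, -6.16793000e-05,
        9.62335384e-03,  1.73756263e-05]), 'tcp_pos': array([ 0.23209881, -0.57946094,  0.24094787]), 'ee_rot': array([[ 9.28369683e-01,  3.71657574e-01, -6.15835051e-04],
       [ 3.71657966e-01, -9.28366794e-01,  2.33503740e-03],
       [ 2.96113524e-04, -2.39665794e-03, -9.99997084e-01]]), 'ft_force': array([ 0.90321478, -0.2541767 ,  0.18727188]), 'moment': array([-0.0024755 ,  0.02816328, -0.0753796 ]), 'gripper_force': 0.0, 'width': 0.08520773303833547} 0.011
scene (array([1.199, 0.359, 0.712]), array([-0.645, -0.399, -0.652]))
chest [(array([316., 187.]), 0.83)]
knob [(array([315.1, 176. ]), 0.76)]
cedar_ring [(array([273.8, 201. ]), 0.85)]
tray_in [(array([430.4, 281.7]), 0.62)]
brush [(array([199.5, 174.3]), 0.71), (array([275.1, 200.1]), 0.21)]
polish_tin [(array([357. , 316.9]), 0.85)]
cream_jar [(array([176.3, 233. ]), 0.84), (array([354.2, 316.7]), 0.44)]
top (array([0.52 , 0.02 , 1.208]), array([ 0.052, -0.005, -0.999]))
chest [(array([280.6, 259.7]), 0.93)]
knob [(array([418. , 241.7]), 0.52)]
cedar_ring [(array([296.5, 192.7]), 0.56), (array([278.7, 257.4]), 0.46)]
tray_in [(array([155.3, 225.3]), 0.78)]
brush [(array([418.9, 243.7]), 0.64)]
polish_tin [(array([200.3, 164. ]), 0.8)]
cream_jar [(array([373.6, 157.9]), 0.65)]
```

View pics/scene0.png

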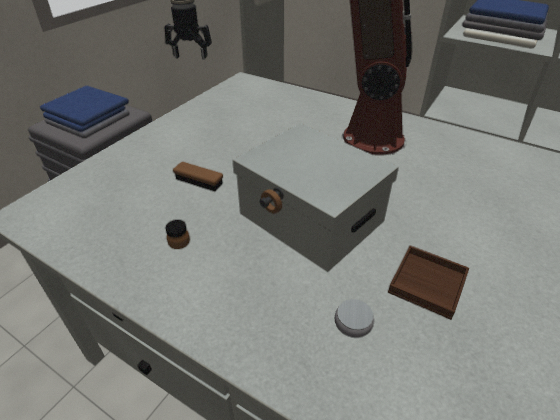

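View pics/top0.png

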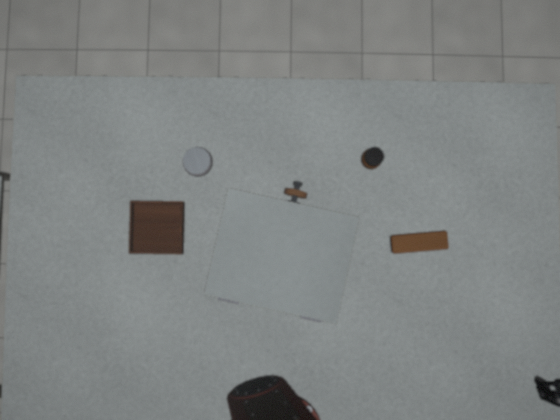

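```bash
python3 - <<'E'
from h import *
np.set_printoptions(precision=4,suppress=True)
t=capture("top"); s=capture("scene")
g=cv2.cvtColor(t["image"],cv2.COLOR_RGB2GRAY)
# lid corners in top (approx), refined
init=np.array([[227,188],[358,214],[335,324],[206,294]],np.float32).reshape(-1,1,2)
cr=cv2.cornerSubPix(g,init.copy(),(6,6),(-1,-1),(3,50,.01))[:,0]
print(cr)
P=np.array([atz(t,p,.175) for p in cr]);print("lid",P)
print([np.linalg.norm(P[i]-P[(i+1)%4]) for i in range(4)])
for n,z in(("tray_in",.006),("polish_tin",.028),("cream_jar",.055),("brush",.04)):
    for c in(t,s):
        r=boxes_of(n,c)
        if r: print(n,c is t,r[0]["at"],atz(c,r[0]["at"],z))
ro=[(c,boxes_of("cedar_ring",c)[0]["at"]) for c in(t,s)]
print("ring",tri(ro),[atz(c,p,.144) for c,p in ro])
im=np.hstack([cv2.resize(t["image"][170:240,240:340],None,fx=4,fy=4,interpolation=2),cv2.resize(s["image"][170:240,240:340],None,fx=4,fy=4,interpolation=2)])
im=np.vstack([im,cv2.resize(t["image"][170:340,190:370],(400,300))[:, :].repeat(2,1)])[:600,:800]
cv2.imwrite("pics/z1.png",im[:,:,::-1])
E
```

```text
[[227.6242 188.0262]
 [358.7374 215.0412]
 [336.682  324.3766]
 [203.5721 294.6491]]
lid [[ 0.6237  0.1364  0.175 ]
 [ 0.5651 -0.1659  0.175 ]
 [ 0.3159 -0.1165  0.175 ]
 [ 0.3797  0.1868  0.175 ]]
[np.float64(0.30789157037342874), np.float64(0.2540106102517701), np.float64(0.3098990656903708), np.float64(0.24908292849154043)]
tray_in True [154.7, 224.9] [0.5396 0.3482 0.006 ]
tray_in False [430.9, 282.4] [0.5364 0.3453 0.006 ]
polish_tin True [198.6, 163.2] [0.7032 0.2307 0.028 ]
polish_tin False [355.6, 318.2] [0.7251 0.242  0.028 ]
cream_jar True [370.5, 158.8] [ 0.7163 -0.2178  0.055 ]
cream_jar False [180.1, 233.8] [ 0.744  -0.1983  0.055 ]
brush False [198.0, 174.7] [ 0.524  -0.3336  0.04  ]
ring [ 0.6204 -0.0184  0.1433] [array([ 0.6212, -0.0199,  0.144 ]), array([ 0.6204, -0.0163,  0.144 ])]
```

View pics/z1.png

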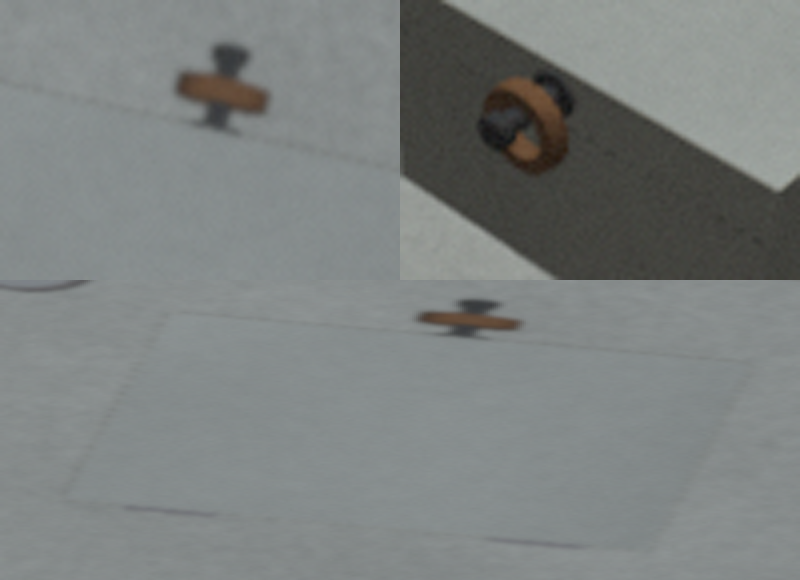

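```bash
python3 - <<'E'
from h import *
np.set_printoptions(precision=4,suppress=True)
t=capture("top"); s=capture("scene")
f=np.array([np.cos(-.199),np.sin(-.199),0]);c0=np.array([.4711,.0102,0]);u=np.array([-f[1],f[0],0])
for k in range(0,56,10):
    print(k, proj(t,c0+f*(.125+k/1e3)+[0,0,.154])[0],proj(s,c0+f*(.125+k/1e3)+[0,0,.154])[0])
print("ringtop",atz(t,[295.8,193],.172),(atz(t,[295.8,193],.170)-c0)@f-.125,(atz(t,[295.8,193],.170)-c0)@u)
print("ring ends",atz(t,[285,190.5],.144),atz(t,[306.75,195],.144))
L=[proj(c,[c0+a*.125*f+b*.155*u+[0,0,.175] for a in(1,-1) for b in(1,-1)]) for c in(t,s)];print(L)
E
```

```text
0 [292.7706 202.4815] [280.0761 191.954 ]
10 [293.6554 198.3235] [277.0217 193.9877]
20 [294.5392 194.1702] [273.929 196.047]
30 [295.4219 190.0215] [270.7973 198.1323]
40 [296.3036 185.8776] [267.6259 200.2442]
50 [297.1841 181.7385] [264.4143 202.383 ]
ringtop [ 0.6144 -0.0207  0.172 ] 0.021768652115156634 -0.001991108978205213
ring ends [0.6226 0.0039 0.144 ] [ 0.6125 -0.0478  0.144 ]
[array([[227.1869, 187.7643],
       [358.9955, 215.9561],
       [203.5363, 294.8862],
       [336.9316, 323.4903]]), array([[336.4222, 216.0427],
       [233.0772, 158.2222],
       [399.8659, 164.5813],
       [300.6352, 121.4893]])]
```

Request:
{"op": "step_arm", "data": {
  "plan": [
    [[0.12,-0.08,-0.05,0,0,0.04,85],[0.25,-0.17,-0.1,0,0,0.09,85],[0.37,-0.25,-0.15,0,0,0.14,85],[0.5,-0.34,-0.2,0,0,0.18,85],[0.62,-0.42,-0.2,0,0,0.23,85],[0.75,-0.51,-0.2,0,0,0.28,85],[0.87,-0.59,-0.2,0,0,0.32,85],[1,-0.68,-0.2,0,0,0.37,85]]
  ]
}}

```text
time: 2.5
tcp_pos: [0.4018, -0.3286, 0.2925]
ee_rot: [[0.979, -0.202, 0.0], [-0.202, -0.979, -0.0], [0.001, 0.0, -1.0]]
ft_force: [0.1, -0.5, -0.6]
width: 0.0849
gripper_force: 0.0
```

```bash
cat > go.py <<'E'
import sys
from h import *
from scipy.spatial.transform import Rotation as Rn
def go(P,yaw,pitch=0):
    s=read_state();R=s["ee_rot"]
    x=np.array([np.cos(yaw),np.sin(yaw),0]);z=np.array([0,0,-1.]);T=np.c_[x,np.cross(z,x),z]
    T=T@Rn.from_rotvec([0,pitch,0]).as_matrix()
    print("t",s["time"],"pos",s["tcp_pos"].round(4),"F",s["ft_force"].round(1),"w",round(s["width"],4),"g",round(s["gripper_force"],1),"q",s["joint_pos"].round(2))
    print("shift",(R.T@(np.array(P)-s["tcp_pos"])/.25).round(4),"turn",(Rn.from_matrix(R.T@T).as_rotvec()/(np.pi/2)).round(4))
if __name__=="__main__":
    a=list(map(float,sys.argv[1:])); go(a[:3],a[3],a[4] if len(a)>4 else 0)
E
python3 go.py .618 -.021 .28 -.199
```

```text
t 2.5 pos [ 0.4018 -0.3286  0.2925] F [ 0.1 -0.5 -0.6] w 0.0849 g 0.0 q [-0.82 -0.05  1.81 -0.    1.39  0.95]
shift [ 0.5988 -1.3796  0.0499] turn [ 0.0002 -0.0003 -0.0027]
```

Request:
{"op": "step_arm", "data": {
  "plan": [
    [[0.1,-0.12,0,0,0,0,85],[0.2,-0.25,0,0,0,0,85],[0.3,-0.37,0,0,0,0,85],[0.4,-0.5,0,0,0,0,85],[0.5,-0.62,0,0,0,0,85],[0.6,-0.75,0,0,0,0,85],[0.6,-0.88,0.02,0,0,0,85],[0.6,-1.0,0.05,0,0,0,85]]
  ]
}}

```text
time: 3.5
tcp_pos: [0.5987, -0.1132, 0.2799]
ee_rot: [[0.98, -0.199, 0.001], [-0.199, -0.98, -0.0], [0.001, -0.0, -1.0]]
ft_force: [-0.1, -0.1, -0.2]
width: 0.0851
gripper_force: 0.0
```

```bash
python3 go.py .618 -.021 .22 -.199
```

```text
t 3.5 pos [ 0.5987 -0.1132  0.2799] F [-0.1 -0.1 -0.2] w 0.0851 g 0.0 q [-0.3   0.16  1.61  0.    1.37  1.47]
shift [ 0.0023 -0.3769  0.2395] turn [-0.     -0.0004 -0.0006]
```

Request:
{"op": "step_arm", "data": {
  "plan": [
    [[0,-0.19,0,0,0,0,85],[0,-0.377,0.1,0,0,0,85],[0.002,-0.377,0.2,0,0,0,85],[0.002,-0.377,0.3,0,0,0,85],[0.002,-0.377,0.4,0,0,0,85],[0.002,-0.377,0.5,0,0,0,85],[0.002,-0.377,0.58,0,0,0,85],[0.002,-0.377,0.58,0,0,0,85]]
  ]
}}

```text
time: 4.5
tcp_pos: [0.6156, -0.0219, 0.1326]
ee_rot: [[0.98, -0.199, -0.004], [-0.199, -0.98, 0.001], [-0.004, 0.0, -1.0]]
ft_force: [-0.1, -1.0, 0.6]
width: 0.085
gripper_force: 0.0
```

```bash
python3 go.py .618 -.021 .134 -.199;python3 - <<'E'
from h import *
t=capture("top"); s=capture("scene")
im=np.hstack([cv2.resize(c["image"][140:250,220:350],(400,338),interpolation=2) for c in(t,s)])
cv2.imwrite("pics/z2.png",im[:,:,::-1])
E
```

```text
t 4.5 pos [ 0.6156 -0.0219  0.1326] F [-0.1 -1.   0.6] w 0.085 g 0.0 q [-0.15  0.31  1.71  0.    1.12  1.62]
shift [ 0.0086 -0.0053 -0.0057] turn [ 0.0001  0.0028 -0.0009]
```

View pics/z2.png

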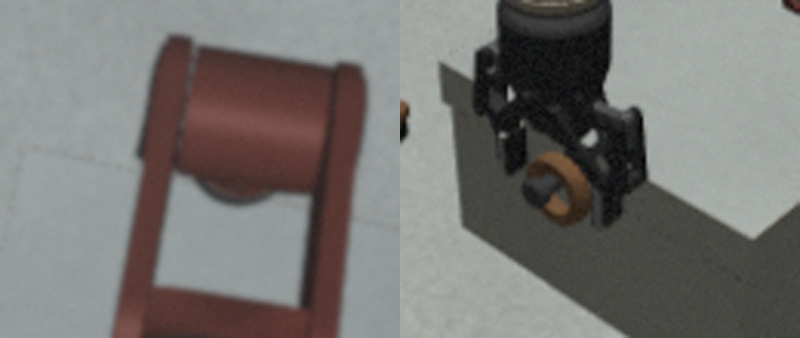

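Request:
{"op": "step_arm", "data": {
  "plan": [
    [[0.004,0,0,0,0,0,50],[0.004,0,0,0,0,0,45],[0.004,0,0,0,0,0,45],[0.004,0,0,0,0,0,45],[0.004,0,0,0,0,0,45],[0.004,0,0,0,0,0,45],[0.004,0,-0.02,0,0,0,45],[0.004,0,-0.04,0,0,0,45]]
  ],
  "squeeze": 30
}}

```text
time: 5.6
tcp_pos: [0.6176, -0.0222, 0.1444]
ee_rot: [[0.98, -0.199, -0.001], [-0.199, -0.98, 0.0], [-0.001, -0.0, -1.0]]
ft_force: [-0.7, -0.2, -0.1]
width: 0.0555
gripper_force: 31.8
```

```bash
python3 go.py .618 -.021 .143 -.199;python3 - <<'E'
from h import *
s=capture("scene")
cv2.imwrite("pics/z3.png",cv2.resize(s["image"][150:250,210:340],(780,600),interpolation=2)[:,:,::-1])
E
```

```text
t 5.6 pos [ 0.6176 -0.0222  0.1444] F [-0.7 -0.2 -0.1] w 0.0555 g 31.8 q [-0.15  0.3   1.71  0.    1.14  1.62]
shift [ 0.0005 -0.0049  0.0056] turn [-0.      0.0008 -0.0009]
```

View pics/z3.png

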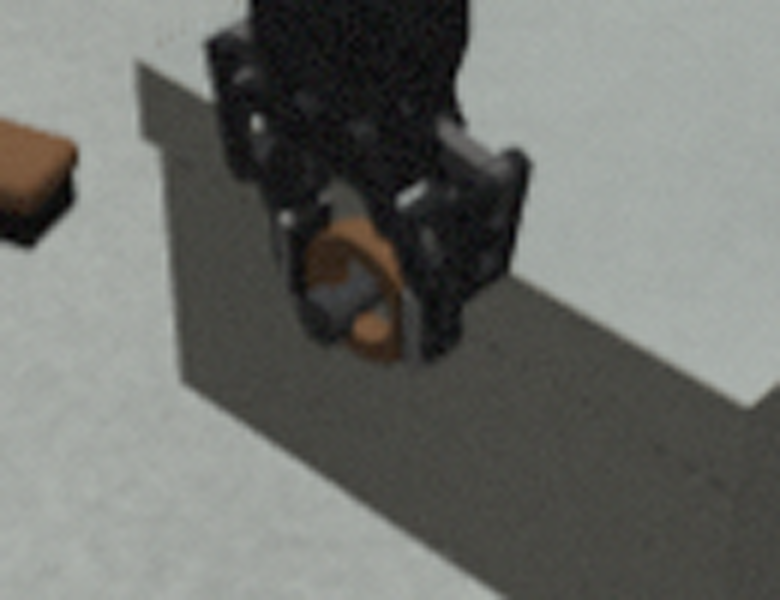

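Request:
{"op": "step_arm", "data": {
  "plan": [
    [[0.02,0,0,0,0,0,45],[0.04,0,0,0,0,0,45],[0.06,0,0,0,0,0,45],[0.08,0,0,0,0,0,45],[0.1,0,0,0,0,0,45],[0.12,0,0,0,0,0,45],[0.13,0,0,0,0,0,45],[0.13,0,0,0,0,0,45]]
  ]
}}

```text
time: 6.65
tcp_pos: [0.6502, -0.0288, 0.1448]
ee_rot: [[0.98, -0.199, -0.0], [-0.199, -0.98, 0.0], [-0.0, -0.0, -1.0]]
ft_force: [0.1, 0.3, -1.2]
width: 0.0554
gripper_force: 31.8
```

```bash
python3 go.py .618 -.021 .143 -.199;python3 - <<'E'
from h import *
s=capture("scene")
cv2.imwrite("pics/z4.png",cv2.resize(s["image"][150:250,210:340],(780,600),interpolation=2)[:,:,::-1])
E
```

```text
t 6.65 pos [ 0.6502 -0.0288  0.1448] F [ 0.1  0.3 -1.2] w 0.0554 g 31.8 q [-0.15  0.36  1.62  0.    1.16  1.62]
shift [-0.1324 -0.0049  0.0071] turn [-0.      0.     -0.0009]
```

View pics/z4.png

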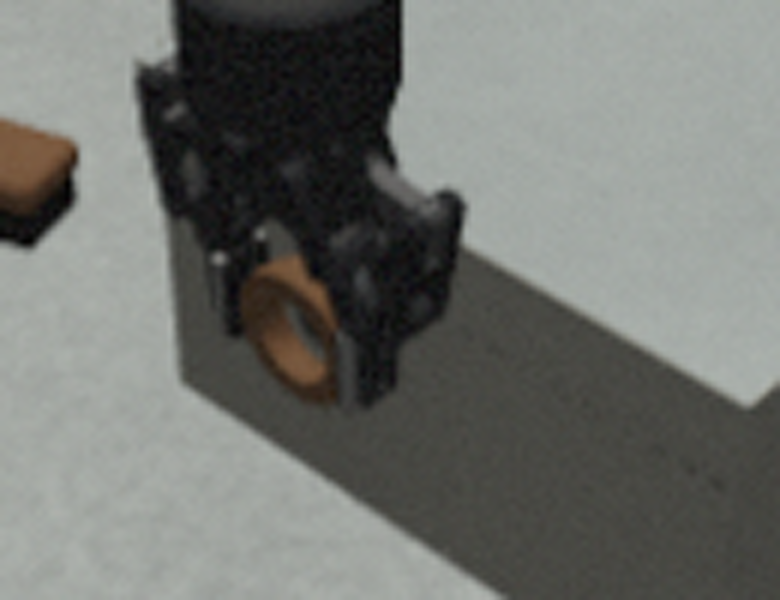

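Request:
{"op": "step_arm", "data": {
  "plan": [
    [[0.04,0,0,0,0,0,45],[0.08,0,0,0,0,0,45],[0.13,0,0,0,0,0,45],[0.17,0,0,0,0,0,45],[0.2,0,-0.1,0,0,0,45],[0.2,0,-0.25,0,0,0,45],[0.2,0,-0.4,0,0,0,45],[0.2,0,-0.4,0,0,0,45]]
  ]
}}

```text
time: 7.7
tcp_pos: [0.7023, -0.0392, 0.2503]
ee_rot: [[0.98, -0.199, 0.01], [-0.199, -0.98, -0.001], [0.01, -0.0, -1.0]]
ft_force: [0.8, -0.8, -0.3]
width: 0.0553
gripper_force: 31.9
```

```bash
python3 go.py .538 .347 .24 0
```

```text
t 7.7 pos [ 0.7023 -0.0392  0.2503] F [ 0.8 -0.8 -0.3] w 0.0553 g 31.9 q [-0.16  0.37  1.41  0.    1.35  1.62]
shift [-0.9519 -1.3832  0.0328] turn [ 0.0003 -0.0061 -0.1276]
```

Request:
{"op": "step_arm", "data": {
  "plan": [
    [[-0.05,-0.12,0,0,0,-0.02,45],[-0.12,-0.25,0,0,0,-0.03,45],[-0.2,-0.37,0,0,0,-0.05,45],[-0.3,-0.5,0,0,0,-0.06,45],[-0.4,-0.62,0,0,0,-0.08,45],[-0.5,-0.75,0,0,0,-0.1,45],[-0.6,-0.88,0,0,0,-0.12,45],[-0.7,-1.0,0,0,0,-0.13,45]]
  ]
}}

```text
time: 8.7
tcp_pos: [0.5762, 0.2422, 0.2431]
ee_rot: [[1.0, 0.004, -0.002], [0.004, -1.0, -0.001], [-0.002, 0.001, -1.0]]
ft_force: [0.1, 1.0, -0.1]
width: 0.0555
gripper_force: 31.9
```

```bash
python3 go.py .538 .347 .10 0
```

```text
t 8.7 pos [0.5762 0.2422 0.2431] F [ 0.1  1.  -0.1] w 0.0555 g 31.9 q [0.29 0.22 1.61 0.   1.32 1.85]
shift [-0.1495 -0.4203  0.5725] turn [0.0003 0.0014 0.0029]
```

Request:
{"op": "step_arm", "data": {
  "plan": [
    [[-0.08,-0.21,0,0,0,0,45],[-0.15,-0.42,0,0,0,0,45],[-0.15,-0.42,0.2,0,0,0,45],[-0.15,-0.42,0.4,0,0,0,45],[-0.15,-0.42,0.55,0,0,0,45],[-0.15,-0.42,0.7,0,0,0,45],[-0.15,-0.42,0.8,0,0,0,45],[-0.15,-0.42,0.8,0,0,0,45]]
  ]
}}

```text
time: 9.7
tcp_pos: [0.5362, 0.3444, 0.0404]
ee_rot: [[1.0, 0.004, -0.008], [0.004, -1.0, -0.004], [-0.008, 0.004, -1.0]]
ft_force: [-0.7, 0.1, -0.3]
width: 0.0556
gripper_force: 32.0
```

```bash
python3 go.py .538 .347 .026 0;python3 - <<'E'
from h import *
s=capture("scene");t=capture("top")
im=np.hstack([cv2.resize(c["image"][a:a+110,b:b+130],(400,338),interpolation=2) for c,a,b in((t,170,90),(s,220,370))])
cv2.imwrite("pics/z5.png",im[:,:,::-1])
E
```

```text
t 9.7 pos [0.5362 0.3444 0.0404] F [-0.7  0.1 -0.3] w 0.0556 g 32.0 q [0.46 0.48 1.69 0.   0.98 2.03]
shift [ 0.0075 -0.0108  0.0574] turn [0.0024 0.0049 0.0024]
```

View pics/z5.png

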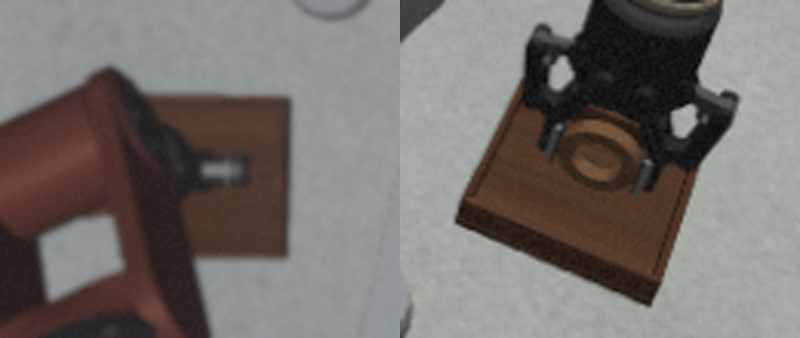

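Request:
{"op": "step_arm", "data": {
  "plan": [
    [[0,0,0.02,0,0,0,45],[0,0,0.04,0,0,0,45],[0,0,0.05,0,0,0,45],[0,0,0.05,0,0,0,45],[0,0,0.05,0,0,0,60],[0,0,0.05,0,0,0,72],[0,0,0.05,0,0,0,74],[0,0,0.05,0,0,0,74]]
  ]
}}

```text
time: 10.8
tcp_pos: [0.5395, 0.346, 0.0324]
ee_rot: [[1.0, 0.004, 0.0], [0.004, -1.0, 0.0], [0.0, -0.0, -1.0]]
ft_force: [0.3, -0.3, 0.0]
width: 0.0739
gripper_force: 0.0
```

Request:
{"op": "step_arm", "data": {
  "plan": [
    [[0,0,-0.04,0,0,0,74],[0,0,-0.1,0,0,0,74],[0,0,-0.2,0,0,0,74],[0,0,-0.35,0,0,0,74],[0,0,-0.5,0,0,0,74],[0,0,-0.7,0,0,0,74],[0,0,-0.9,0,0,0,60],[0,0,-0.9,0,0,0,50]]
  ]
}}

```text
time: 11.8
tcp_pos: [0.5428, 0.3477, 0.2661]
ee_rot: [[1.0, 0.004, 0.013], [0.004, -1.0, 0.006], [0.013, -0.006, -1.0]]
ft_force: [1.0, 1.1, 1.2]
width: 0.0502
gripper_force: 0.0
```

```bash
python3 go.py .7 -.036 .24 -.199;python3 - <<'E'
from h import *
s=capture("scene");t=capture("top")
print([(boxes_of("cedar_ring",c)[:1]) for c in (s,t)])
im=np.hstack([cv2.resize(c["image"][a:a+110,b:b+130],(400,338),interpolation=2) for c,a,b in((t,170,90),(s,220,370))])
cv2.imwrite("pics/z6.png",im[:,:,::-1])
E
```

```text
t 11.8 pos [0.5428 0.3477 0.2661] F [1.  1.1 1.2] w 0.0502 g 0.0 q [0.46 0.23 1.55 0.   1.34 2.03]
shift [0.6213 1.538  0.1026] turn [-0.0049 -0.0078  0.1292]
[[{'at': [432.3, 278.5], 'confidence': 0.64}], [{'at': [153.8, 224.5], 'confidence': 0.59}]]
```

View pics/z6.png

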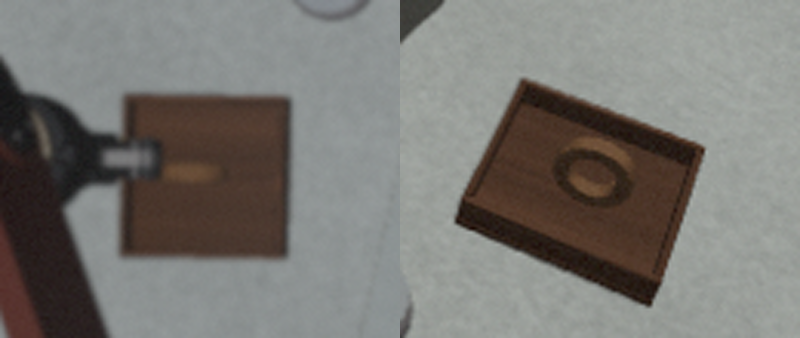

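Request:
{"op": "step_arm", "data": {
  "plan": [
    [[0.04,0.12,0,0,0,0.02,40],[0.08,0.25,0,0,0,0.03,40],[0.12,0.37,0,0,0,0.05,40],[0.15,0.5,0,0,0,0.06,40],[0.2,0.62,0,0,0,0.08,40],[0.25,0.75,0,0,0,0.1,40],[0.3,0.88,0,0,0,0.12,40],[0.3,1.0,0,0,0,0.13,40]]
  ]
}}

```text
time: 13.0
tcp_pos: [0.6147, 0.0948, 0.2547]
ee_rot: [[0.98, -0.2, -0.004], [-0.2, -0.98, -0.0], [-0.004, 0.001, -1.0]]
ft_force: [-0.4, -0.3, 0.1]
width: 0.04
gripper_force: 0.0
```

```bash
python3 go.py .615 -.0200 .23 -.199
```

```text
t 13.0 pos [0.6147 0.0948 0.2547] F [-0.4 -0.3  0.1] w 0.04 g 0.0 q [ 0.04  0.2   1.61 -0.    1.34  1.81]
shift [0.0934 0.4498 0.0987] turn [ 0.0007  0.0026 -0.0016]
```

Request:
{"op": "step_arm", "data": {
  "plan": [
    [[0.05,0.15,0,0,0,0,40],[0.09,0.3,0,0,0,0,40],[0.093,0.42,0.02,0,0,0,40],[0.093,0.45,0.05,0,0,0,40],[0.093,0.45,0.1,0,0,0,40],[0.093,0.45,0.1,0,0,0,40],[0.093,0.45,0.1,0,0,0,40],[0.093,0.45,0.1,0,0,0,40]]
  ]
}}

```text
time: 14.0
tcp_pos: [0.6162, -0.0179, 0.2329]
ee_rot: [[0.98, -0.198, 0.001], [-0.198, -0.98, -0.0], [0.001, -0.0, -1.0]]
ft_force: [0.2, 1.0, -0.3]
width: 0.0397
gripper_force: 0.0
```

```bash
python3 go.py .615 -.0200 .147 -.199
```

```text
t 14.0 pos [ 0.6162 -0.0179  0.2329] F [ 0.2  1.  -0.3] w 0.0397 g 0.0 q [-0.14  0.21  1.64  0.    1.29  1.63]
shift [-0.0034  0.0092  0.3434] turn [-0.0001 -0.0006 -0.0002]
```

Request:
{"op": "step_arm", "data": {
  "plan": [
    [[0,0.009,0.08,0,0,0,40],[-0.002,0.009,0.16,0,0,0,40],[-0.002,0.009,0.22,0,0,0,40],[-0.002,0.009,0.28,0,0,0,40],[-0.002,0.009,0.31,0,0,0,40],[-0.002,0.009,0.34,0,0,0,40],[-0.002,0.009,0.34,0,0,0,40],[-0.002,0.009,0.34,0,0,0,40]]
  ]
}}

```text
time: 15.0
tcp_pos: [0.6153, -0.0208, 0.1479]
ee_rot: [[0.98, -0.199, 0.001], [-0.199, -0.98, -0.0], [0.001, -0.0, -1.0]]
ft_force: [-0.4, 0.1, 0.1]
width: 0.0397
gripper_force: 0.0
```

Request:
{"op": "step_arm", "data": {
  "plan": [
    [[0,0,0,0,0,0,25],[0,0,0,0,0,0,15],[0,0,0,0,0,0,8],[0,0,0,0,0,0,5],[0,0,0,0,0,0,5],[0,0,0,0,0,0,5],[0,0,0,0,0,0,5],[0,0,0,0,0,0,5]]
  ],
  "squeeze": 80
}}

```text
time: 16.0
tcp_pos: [0.6152, -0.0204, 0.148]
ee_rot: [[0.98, -0.199, 0.001], [-0.199, -0.98, 0.001], [0.001, -0.001, -1.0]]
ft_force: [-0.5, 3.0, 5.6]
width: 0.0114
gripper_force: 78.2
```

```bash
python3 go.py .615 -.0200 .147 -.199;python3 - <<'E'
from h import *
s=capture("scene")
cv2.imwrite("pics/z7.png",cv2.resize(s["image"][150:250,210:340],(780,600),interpolation=2)[:,:,::-1])
E
```

```text
t 16.0 pos [ 0.6152 -0.0204  0.148 ] F [-0.5  3.   5.6] w 0.0114 g 78.2 q [-0.15  0.29  1.71  0.    1.14  1.62]
shift [-0.0012 -0.0012  0.0041] turn [-0.0005 -0.0005 -0.001 ]
```

View pics/z7.png

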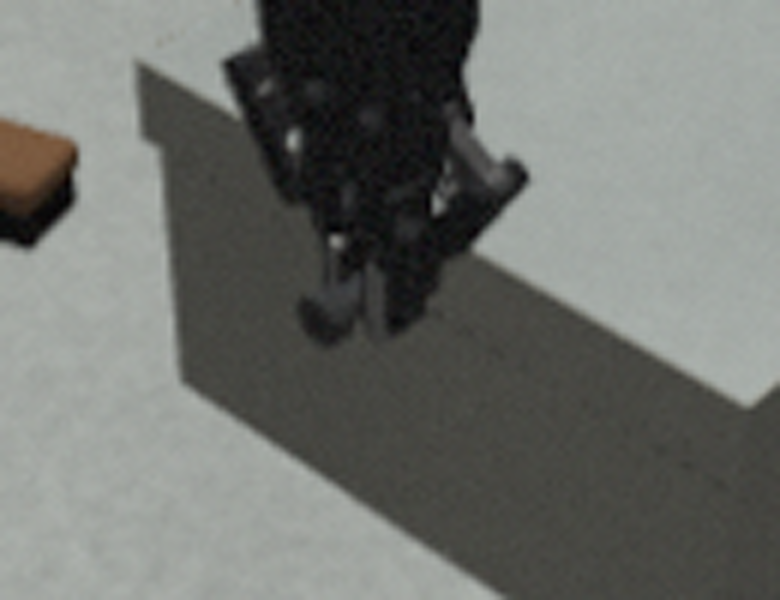

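Request:
{"op": "step_arm", "data": {
  "plan": [
    [[0,0,0,0,0,0,5],[0,0,0,0,0,0,5],[-0.001,0,-0.012,0,0.007,0,5],[-0.002,0,-0.024,0,0.014,0,5],[-0.003,0,-0.036,0,0.021,0,5],[-0.004,0,-0.048,0,0.028,0,5],[-0.006,0,-0.066,0,0.039,0,5],[-0.008,0,-0.087,0,0.051,0,5]]
  ],
  "squeeze": 110
}}

```text
time: 17.05
tcp_pos: [0.6135, -0.02, 0.1681]
ee_rot: [[0.977, -0.199, 0.081], [-0.199, -0.98, -0.015], [0.082, -0.001, -0.997]]
ft_force: [4.8, 3.1, -2.3]
width: 0.0108
gripper_force: 108.3
```

```bash
python3 go.py .61 -.0192 .191 -.199 .16
```

```text
t 17.05 pos [ 0.6135 -0.02    0.1681] F [ 4.8  3.1 -2.3] w 0.0108 g 108.3 q [-0.15  0.22  1.76 -0.    1.08  1.63]
shift [-0.0068 -0.0004 -0.0927] turn [-0.0005  0.0495 -0.0011]
```

Request:
{"op": "step_arm", "data": {
  "plan": [
    [[-0.001,0,-0.012,0,0.007,0,5],[-0.002,0,-0.024,0,0.014,0,5],[-0.003,0,-0.036,0,0.021,0,5],[-0.004,0,-0.048,0,0.028,0,5],[-0.006,0,-0.066,0,0.039,0,5],[-0.008,0,-0.087,0,0.051,0,5],[-0.008,0,-0.087,0,0.051,0,5],[-0.008,0,-0.087,0,0.051,0,5]]
  ]
}}

```text
time: 18.05
tcp_pos: [0.6098, -0.0193, 0.1904]
ee_rot: [[0.967, -0.199, 0.158], [-0.197, -0.98, -0.031], [0.161, -0.001, -0.987]]
ft_force: [4.3, 3.0, -1.7]
width: 0.0104
gripper_force: 108.6
```

```bash
python3 go.py .61 -.0192 .191 -.199 .16;python3 - <<'E'
from h import *
s=capture("scene")
print(boxes_of("cedar_ring",s)[:1],boxes_of("knob",s)[:2])
cv2.imwrite("pics/z8.png",s["image"][80:350,150:500][:,:,::-1])
E
```

```text
t 18.05 pos [ 0.6098 -0.0193  0.1904] F [ 4.3  3.  -1.7] w 0.0104 g 108.6 q [-0.14  0.14  1.81 -0.01  1.03  1.63]
shift [ 0.0012 -0.0004 -0.0024] turn [-0.0004 -0.0011 -0.001 ]
[{'at': [432.0, 279.2], 'confidence': 0.55}] [{'at': [326.0, 171.0], 'confidence': 0.79}]
```

View pics/z8.png

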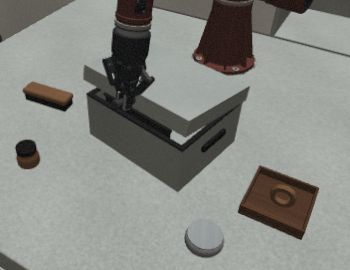

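Request:
{"op": "step_arm", "data": {
  "plan": [
    [[0,0,0,0,0,0,5],[0,0,0,0,0,0,5],[0,0,0,0,0,0,5],[0,0,0,0,0,0,5],[0,0,0,0,0,0,5],[0,0,0,0,0,0,5],[0,0,0,0,0,0,5],[0,0,0,0,0,0,5]]
  ]
}}

```text
time: 19.2
tcp_pos: [0.6098, -0.0192, 0.1902]
ee_rot: [[0.967, -0.199, 0.158], [-0.197, -0.98, -0.031], [0.161, -0.001, -0.987]]
ft_force: [4.7, 4.1, -2.0]
width: 0.0106
gripper_force: 108.6
```

```bash
python3 - <<'E'
from h import *
s=capture("scene")
f=np.array([np.cos(-.199),np.sin(-.199),0]);c0=np.array([.4711,.0102,0]);u=np.array([-f[1],f[0],0])
h=c0-.125*f+[0,0,.134]
for th in(.06,.1,.13,.16,.19):
    F=np.cos(th)*f+[0,0,np.sin(th)];U=np.array([0,0,np.cos(th)])-np.sin(th)*f
    print(th,proj(s,[h+.25*F+.155*b*u+z*U for b in(1,-1) for z in (0,.041)]).round(1).tolist())
cv2.imwrite("pics/z9.png",cv2.resize(s["image"][130:230,220:350],(780,600),interpolation=2)[:,:,::-1])
E
```

```text
0.06 [[335.4, 225.4], [338.0, 209.7], [234.0, 167.0], [233.5, 152.5]]
0.1 [[336.1, 221.6], [339.1, 205.4], [234.0, 163.5], [233.9, 148.6]]
0.13 [[336.7, 218.7], [340.1, 202.0], [234.0, 160.8], [234.4, 145.6]]
0.16 [[337.3, 215.7], [341.1, 198.6], [234.1, 158.1], [234.9, 142.6]]
0.19 [[338.0, 212.6], [342.3, 195.2], [234.3, 155.3], [235.4, 139.6]]
```

View pics/z9.png

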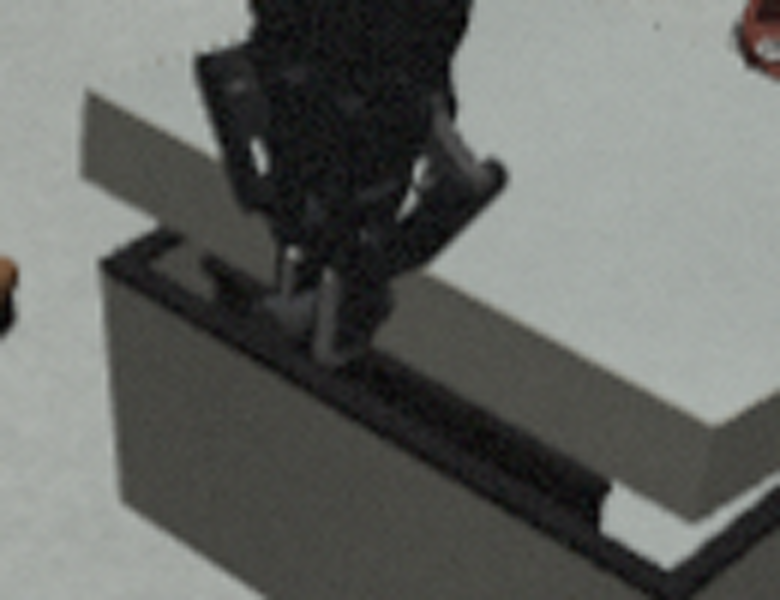

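```bash
python3 -c "
from workcell import *
print(hand_in())"
```

```text
the job is handed in; nothing more can be done
None
```

I handed in the job with the old cedar ring let go in the valet tray, standing on edge. The seal is broken and the gripper holds the lid about 4 cm open by its knob. The brush, tin and jar look undisturbed in the pictures. No verdict came back from the hand-in.

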